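Seat the upper mould half on its keys and close the clamp

ROBOT

A 6-joint arm with a two-finger parallel gripper is mounted at the origin on the work surface. World frame = base frame: x ahead of the robot, y to its left, z up, the work surface at z = 0. Lengths are in m, angles in rad, forces in N, time in s.
With the tool pointing down it reaches from about 0.325 to 0.85 m from the base axis. Payload 4.4 kg.
Tool frame: the origin (TCP) lies at the very end of the fingers, on their centre line; the grasp point (between the pads) lies 19 mm behind it; z points along the fingers, y is the line along which they close (so a half turn about z gives the same grasp; the last joint's range is limited). The gripper opens to 94 mm and grips with 3 to 60 N. Pads are 16 mm wide; open, the fingers measure 119 mm over their backs; the gripper's body (75 mm by 177 mm) begins 78 mm behind the grasp point.
Start: joints at [1.135, 0.207, 1.542, -0, 1.393, -0.15], TCP at [0.162, 0.552, 0.205] pointing down, gripper open.
Joint ranges: [-2.73, 2.73], [-0.86, 2.22], [0.23, 2.46], [-1.11, 4.25], [0.08, 2.63], [-2.82, 2.82]. Speed limits (rad/s): [2.79, 2.79, 3.14, 3.14, 3.14, 3.14].

INTERFACE

Orientations are given as a rotation vector (axis times angle).
In Python, from station import status, eyes, job, finder gives the robot as it stands.
- The arm moves only by the shell command python3 -m inch 'ROWS' [FORCE]. ROWS is JSON, a list of rows, each an object of numbers: "tx", "ty", "tz": the shift along the world's x, y, z in m; "rx", "ry", "rz": the turn, a rotation vector about the world's x, y, z in degrees; "hand": the opening, from 0 (shut) to 1 (fully open). In form: [{"tx": .., "ty": .., "tz": .., "rx": .., "ry": .., "rz": .., "hand": ..}, ...]. A call has exactly 5 rows; each row shifts and turns the commanded pose from where the row before left it; what a row does not reach is not made up. A row lasts 1/8 s, in which the tool goes at most 62.5 mm and 10.7 degrees, less where a joint would pass 70% of its speed; a pose out of reach is approached as far as the arm can. A call with a gripper value outside its range is refused whole. The fingers move at their own pace and stop on an object; FORCE is the grip in N (left out, the last holds). Time passes only in rows, so rows that do not move let the fingers close, or fill a call up. It gives the time, the measured TCP pose, the force, the opening and the grip force at its end, in the units of the state.
- status.sense(): the state, without advancing time (a new reading comes with each control period).
- eyes.get_image(name): name is "scene" or "side" or "wrist"; returns a dict with "img" (400x640x3 uint8, blue, green, red), "K" (3x3 intrinsics, pixels), "k1" (the pictures are not rectified: a ray, as slopes to the right and down, at radius r is drawn at 1 + k1 r^2 times it, then the intrinsics apply), "view" (4x4, takes a point from world to camera coordinates); the wrist camera has in their place "T_tool_cam" (4x4, takes a point from camera to tool coordinates, whose origin is the TCP and whose axes are the flange's). Camera axes: x right, y up, looking along -z (the intrinsics and any distortion apply to the point x, -y, -z); pixel columns grow to the right and rows downward; lengths in m; the calibration is good to about 2 mm. A picture is of the moment at which its call begins: read the wrist's pose just before it. There is no depth.
- job.job_done(): hands the job in; it is judged then, once.
Trained networks look in the newest picture that a camera, given by its name, has taken for a name from the list of things; names that differ only in an ending like _2 or _b are one class to them, and where a whole thing is asked for, a point or a joint stands for the part that bears it (a point fixed in the world has none). Each returns a list of dicts, best first, with "confidence" (0 to 1); they miss things now and then, are a little off and sometimes report something else, mostly with a low value. They report only what shows in the picture. A call takes as long as a camera call.
- finder.cut_out(camera, name): "mask" (400x640 bool, what is visible of it) and "bbox" ([left, top, width, height] in pixels, round what is visible of it).
The state is a dict: "time_s": time; "joint_pos": joint angles; "joint_velocities": joint speeds; "joint_efforts": joint torques, N m; "tool_pos": TCP position; "tool_rot": TCP orientation; "wrist_force": force on the tool from outside, world axes, zero at the start; "wrist_torque": the same for the moment, N m; "width": finger opening in m; "finger_force": force on a finger pad.
Only numpy, scipy, OpenCV 4.12 (cv2) and the standard library are available. Lean on these libraries where they do the work, as an engineer would, in place of code of your own. Each camera call takes 0.05 s, during which the arm holds its last target. There are 200 camera calls.

TASK

Close up the casting mould: slide the loose plaster half along the jig until it drops over the hidden dowels, and press down on its top with the clamp still open to feel that it is fully home on the bed. Then swing the hinged clamp all the way down over it and let go. Leave the other things on the bench where they are.

Things in the scene. Friction and masses are not known exactly. Their poses are not given: they have to be found in the camera images.
- jig: Fixed plywood jig, 150 (its x) x 270 (its y) x 30 mm. Origin: centre of its underside, on the table; z up. Flat bed on top. Guide walls 12 mm thick run along y, inner faces at x = +-57.5 mm, tops 52 mm above the table; the +y and -y ends are open. The clamp's two steel posts, 86 mm high, stand at x = 88, y = +-22 mm.
- bed (a point): centre of the bed, 30 mm above the table. Two fixed half-round dowels cross the bed along x, 8 mm proud (radius 8), 90 mm apart along y, hidden under the mould. The middle of the pair lies anywhere up to 10 mm from here along y, either way, different every time: find it by touch.
- mould: Loose plaster mould half, 110 (x) x 180 (y) x 32 mm, 0.5-0.9 kg, with an 80 x 120 x 8 mm wooden board fixed on top (40 mm high in all); too wide to grasp. Origin: centre of its underside, axes as the jig's. It starts between the guide walls (2.5 mm to spare each side), riding flat on the dowels, origin 38 mm above the table, 14 to 38 mm too far to the jig's +y.
- mould_under (a point): centre of the mould's underside, which has two cross grooves along x, 19 mm wide, 10 mm deep, at y = +-45 mm, to fit over the dowels. Slid to -y (3 to 11 N) it sinks gradually over the last 8 mm or so, then stops solidly; stopped early it hangs half down. Fully home, this point is 30 mm above the table, on the bed.
- mould_top (a point): centre of the top of the mould's board, 40 mm above its underside: the place to press. 70 mm above the table when the mould is fully home, 78 mm at the start
- clamp (a joint): angle of the clamp arm, rad: 0 = closed, level across the middle of the fully seated mould, just over its board; 1.57 upright; starts open at 1.7 to 2.05, leaning away over the jig's +x side (stop at 2.15). Stiff hinge (0.4 N m, 3 to 5 N at the handle): the arm stays where it is left. If the mould sits proud it cannot reach 0.
- clamp_hinge (a point): hinge axis of the clamp, fixed on the jig at x = 88 mm, 76.5 mm above the table; the axis runs along the jig's y, and the closed arm points to the jig's -x
- clamp_handle (a point): middle of the clamp's crossbar handle, a round wooden bar of 16 mm diameter and 80 mm length along the jig's y, at the end of the arm (flat steel, 26 mm wide, 12 mm thick), 150 mm from the hinge axis
- cup: Bystander: small terracotta cup, 76 mm across, 85 mm tall; to be left alone.
- glaze: Bystander: closed white glaze jar, 60 mm across, 80 mm tall; to be left alone.
- brush: Bystander: brush lying on the table, origin at the middle of its underside; to be left alone.
- dish: Bystander: low white dish, 120 mm across, 30 mm tall; to be left alone.

How it is judged:
By the outcome, as a careful person would: the job done as asked, in the order asked, and still so for the second after the job is handed in, with the robot touching nothing.
It also fails if it takes over 61 s, if anything falls off the work surface, if the arm or the gripper's body presses on something with over 40 N, if the wrist force passes 120 N, or if a joint passes its speed limit or range.

## Working session

There is one attempt and no reset: what is moved stays moved. The work goes in short steps, Python scripts to look and compute and a shell command to move; the robot and the scene stay as the last step left them, time stands still between calls to the robot, and variables do not carry over. Pictures are saved under pics/ and viewed, at most 10 in all, crops included, and the job is handed in when it is done.

```bash
ls; mkdir -p pics; python3 - <<'E'
from station import status, eyes, job, finder
import cv2,json,numpy as np
s=status.sense(); print({k:np.round(v,3).tolist() for k,v in s.items()})
for c in ["scene","side"]:
    d=eyes.get_image(c); cv2.imwrite(f"pics/{c}0.png",d["img"]); print(c,d["K"],d["k1"],np.round(d["view"],4).tolist())
    for n in ["jig","mould","clamp","clamp_handle","cup","glaze","brush","dish"]:
        for r in finder.cut_out(c,n)[:2]: print(n,round(r["confidence"],2),r["bbox"])
E
```

```text
pics
{'time_s': 0.0, 'joint_pos': [1.136, 0.207, 1.543, 0.0, 1.393, -0.151], 'joint_velocities': [-0.0, -0.001, 0.002, 0.001, 0.0, 0.001], 'joint_efforts': [0.0, -37.089, -28.141, 0.07, 0.036, -0.0], 'tool_pos': [0.161, 0.551, 0.204], 'tool_rot': [-0.446, -3.109, 0.003], 'wrist_force': [-0.322, -0.156, 1.156], 'wrist_torque': [-0.023, 0.089, 0.031], 'finger_force': 0.0, 'width': 0.094}
scene [[517.07745083   0.         316.54311512]
 [  0.         517.07745083 190.10311113]
 [  0.           0.           1.        ]] -0.07491014064957403 [[-0.0218, 0.9997, -0.0123, -0.0386], [-0.6304, -0.0042, 0.7763, 0.3114], [0.776, 0.0247, 0.6303, -1.7005], [0.0, 0.0, 0.0, 1.0]]
jig 0.76 [225.1, 137.0, 122.8, 82.8]
mould 0.88 [258.3, 155.3, 83.5, 38.3]
clamp 0.7 [252.0, 139.1, 41.0, 53.9]
clamp_handle 0.81 [253.2, 137.0, 39.0, 59.5]
clamp_handle 0.26 [229.3, 136.0, 117.6, 80.4]
cup 0.82 [187.5, 151.4, 36.4, 40.6]
glaze 0.73 [195.6, 186.7, 24.7, 37.1]
brush 0.79 [379.8, 182.9, 42.1, 52.4]
dish 0.86 [322.0, 214.9, 54.5, 36.9]
side [[426.78957372   0.         321.20917243]
 [  0.         426.78957372 194.31258132]
 [  0.           0.           1.        ]] 0.0008112783874836294 [[0.8537, -0.5205, 0.0135, -0.465], [0.3598, 0.6085, 0.7073, -0.3], [-0.3764, -0.599, 0.7068, -0.7153], [0.0, 0.0, 0.0, 1.0]]
jig 0.76 [258.3, 151.3, 121.3, 167.9]
mould 0.66 [271.2, 188.9, 75.0, 84.5]
clamp 0.88 [341.7, 151.4, 39.2, 77.1]
clamp_handle 0.89 [341.9, 145.9, 35.8, 81.8]
cup 0.94 [341.1, 301.4, 43.6, 56.6]
glaze 0.88 [388.6, 266.5, 36.5, 52.9]
glaze 0.45 [315.4, 162.9, 43.7, 34.8]
brush 0.87 [240.6, 162.7, 77.6, 13.0]
dish 0.74 [316.3, 161.8, 42.7, 33.8]
```

```bash
python3 - <<'E'
import cv2
a=cv2.imread("pics/scene0.png")[110:270,160:440]; cv2.imwrite("pics/sc1.png",cv2.resize(a,(784,448),interpolation=cv2.INTER_CUBIC))
a=cv2.imread("pics/side0.png")[125:365,210:450]; cv2.imwrite("pics/si1.png",cv2.resize(a,(600,600),interpolation=cv2.INTER_CUBIC))
E
```

```text
(no output)
```

View pics/sc1.png

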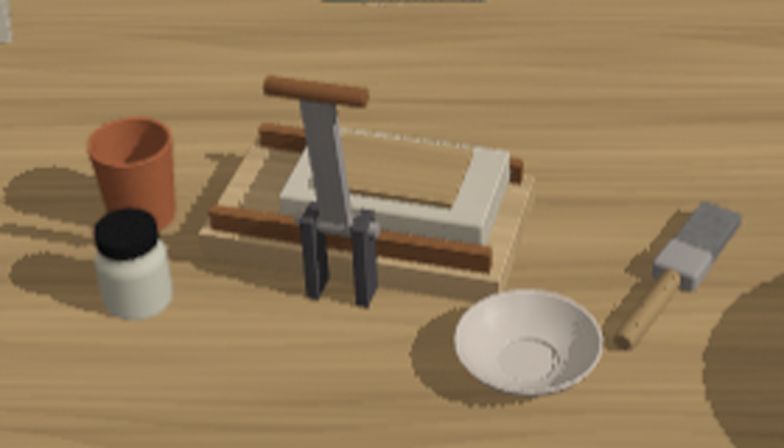

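View pics/si1.png

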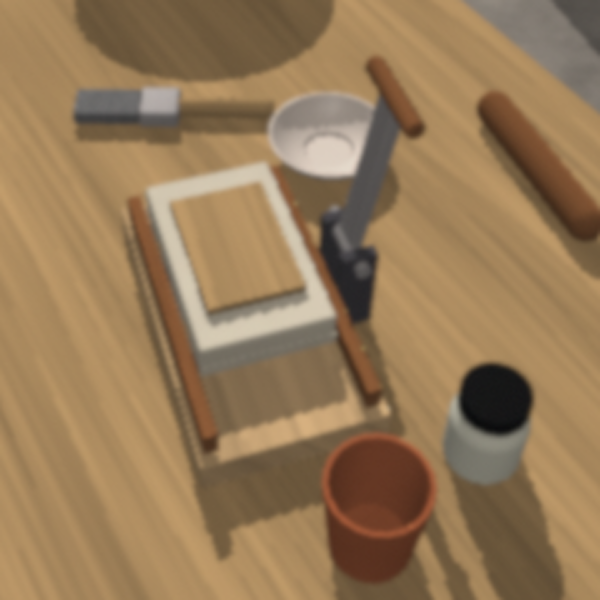

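Scene view (camera faces the robot): the jig lies with its +y to the right, and the mould is to the right of centre (crop px ~400,185). The clamp leans toward the camera (handle ~316,92), with dish and brush at right and cup and jar at left. The side view agrees. Next I compute poses from the corners.

```bash
cat >h.py <<'E'
import numpy as np, cv2
from scipy.optimize import least_squares
from station import status, eyes, finder
def proj(d,P):
    P=np.atleast_2d(P); c=P@d["view"][:3,:3].T+d["view"][:3,3]
    s=np.c_[c[:,0]/-c[:,2],-c[:,1]/-c[:,2]]; s=s*(1+d["k1"]*(s**2).sum(1,keepdims=True))
    return s@np.diag([d["K"][0,0],d["K"][1,1]])+d["K"][:2,2]
def jigw(p,P):
    P=np.atleast_2d(P); c,s=np.cos(p[2]),np.sin(p[2])
    return np.c_[p[0]+c*P[:,0]-s*P[:,1],p[1]+s*P[:,0]+c*P[:,1],P[:,2]]
E
python3 - <<'E'
from h import *
S=eyes.get_image("scene"); D=eyes.get_image("side")
sc=lambda l:np.array(l)/2.8+[160,110]; si=lambda l:np.array(l)/2.5+[210,125]
J=lambda a,b,z:[a*.075,b*.135,z]
M=lambda a,b:[a*.055,b*.09,.07]
B=lambda a,b:[a*.04,b*.06,.078]
obs=[(S,sc([200,238]),J(1,-1,.03),0),(S,sc([500,280]),J(1,1,.03),0),(S,sc([534,180]),J(-1,1,.03),0),
(D,si([205,468]),J(-1,-1,.03),0),(D,si([388,410]),J(1,-1,.03),0),(D,si([125,205]),J(-1,1,.03),0),
(D,si([148,188]),M(-1,1),1),(D,si([268,164]),M(1,1),1),(D,si([335,318]),M(1,-1),1),(D,si([200,347]),M(-1,-1),1),
(D,si([170,200]),B(-1,1),1),(D,si([257,183]),B(1,1),1),(D,si([305,286]),B(1,-1),1),(D,si([212,308]),B(-1,-1),1),
(S,sc([510,150]),M(-1,1),1),(S,sc([487,228]),M(1,1),1),(S,sc([283,195]),M(1,-1),1),
(S,sc([475,150]),B(-1,1),1),(S,sc([452,205]),B(1,1),1)]
def hand(a,o): return [.088-.15*np.cos(a),o,.0765+.15*np.sin(a)]
for o,c in [(-.04,(268,87)),(.04,(365,98))]: obs.append((S,sc(c),o,2))
for o,c in [(.04,(376,65)),(-.04,(416,127))]: obs.append((D,si(c),o,2))
def f(p):
    r=[]
    for d,px,P,k in obs:
        P=hand(p[4],P) if k==2 else np.array(P)+[0,p[3]*(k==1),0]
        r.append((proj(d,jigw(p,P))-px)[0])
    return np.array(r)
r=least_squares(lambda p:f(p).ravel(),[.5,0,0,.025,1.8],loss="soft_l1")
print(r.x.round(4)); print(f(r.x).round(1).tolist())
p=r.x
for n,P in [("mouldtop",[0,p[3],.078]),("mould+yend",[0,p[3]+.09,.07]),("board+yend",[0,p[3]+.06,.078]),("board -y",[0,p[3]-.06,.078]),("hinge",[.088,0,.0765]),("handle",hand(p[4],0)),("handclosed",hand(0,0)),("hand up",hand(1.57,0)),("jig+y end",[0,.135,.03])]: print(n,jigw(p,P).round(3))
q=lambda d,px,z: least_squares(lambda x:(proj(d,[x[0],x[1],z])-px)[0],[.5,0]).x.round(3)
print("dish",q(S,[349,233],.015),"brush",q(S,[401,209],.01),"cup",q(S,[205.7,170],.04),"glaze",q(S,[208,205],.04))
E
```

```text
[ 0.5051 -0.0114 -0.2291  0.0246  1.7434]
[[-1.1, -0.9], [-0.3, 1.3], [0.3, -0.8], [-2.1, -0.9], [1.7, 0.3], [-2.1, 0.3], [-1.7, -1.2], [-0.8, -2.3], [1.1, -1.5], [-0.4, 1.3], [-0.5, -0.4], [1.2, -1.8], [0.7, -1.1], [-1.9, 0.0], [-0.3, 0.7], [-2.1, 0.1], [-2.5, 0.8], [-0.9, -0.1], [-0.6, -0.2], [-1.1, 0.1], [0.6, 1.1], [-1.1, -2.2], [0.1, 0.9]]
mouldtop [[0.511 0.013 0.078]]
mould+yend [[0.531 0.1   0.07 ]]
board+yend [[0.524 0.071 0.078]]
board -y [[ 0.497 -0.046  0.078]]
hinge [[ 0.591 -0.031  0.076]]
handle [[ 0.616 -0.037  0.224]]
handclosed [[0.445 0.003 0.076]]
hand up [[ 0.591 -0.031  0.226]]
jig+y end [[0.536 0.12  0.03 ]]
dish [0.666 0.127] brush [0.577 0.254] cup [ 0.463 -0.235] glaze [ 0.6   -0.204]
```

```bash
python3 -m inch '[{"tx":0.038,"ty":-0.04,"hand":0},{"tx":0.038,"ty":-0.04,"hand":0},{"tx":0.038,"ty":-0.04,"hand":0},{"tx":0.038,"ty":-0.04,"hand":0},{"tx":0.038,"ty":-0.04,"rz":3.2,"hand":0}]' 20; python3 -m inch '[{"tx":0.038,"ty":-0.04,"hand":0},{"tx":0.038,"ty":-0.04,"hand":0},{"tx":0.038,"ty":-0.04,"hand":0},{"tx":0.038,"ty":-0.04,"hand":0},{"tx":0.038,"ty":-0.04,"hand":0}]'
```

```text
invalid input
invalid input
```

```bash
python3 -m inch '[{"tx":0.038,"ty":-0.04,"tz":0,"rx":0,"ry":0,"rz":0,"hand":0},{"tx":0.038,"ty":-0.04,"tz":0,"rx":0,"ry":0,"rz":0,"hand":0},{"tx":0.038,"ty":-0.04,"tz":0,"rx":0,"ry":0,"rz":0,"hand":0},{"tx":0.038,"ty":-0.04,"tz":0,"rx":0,"ry":0,"rz":0,"hand":0},{"tx":0.038,"ty":-0.04,"tz":0,"rx":0,"ry":0,"rz":3.2,"hand":0}]' 20
```

```text
time_s: 1.62
tool_pos: [0.3527, 0.3506, 0.2058]
tool_rot: [0.356, 3.121, 0.001]
wrist_force: [0.5, 0.8, -0.4]
width: 0.0472
finger_force: 0.0
```

```bash
python3 -m inch '[{"tx":0.038,"ty":-0.04,"tz":0,"rx":0,"ry":0,"rz":0,"hand":0},{"tx":0.038,"ty":-0.04,"tz":0,"rx":0,"ry":0,"rz":0,"hand":0},{"tx":0.038,"ty":-0.04,"tz":0,"rx":0,"ry":0,"rz":0,"hand":0},{"tx":0.038,"ty":-0.04,"tz":0,"rx":0,"ry":0,"rz":0,"hand":0},{"tx":0.038,"ty":-0.04,"tz":-0.03,"rx":0,"ry":0,"rz":0,"hand":0}]'
python3 - <<'E'
from h import *
s=status.sense();print(s["tool_pos"],s["tool_rot"])
d=eyes.get_image("wrist"); cv2.imwrite("pics/w1.png",d["img"]); print(d["K"],d["k1"],d["T_tool_cam"].tolist())
E
```

```text
time_s: 2.25
tool_pos: [0.5452, 0.1509, 0.1784]
tool_rot: [0.358, 3.114, 0.003]
wrist_force: [0.8, 0.7, -1.0]
width: 0.0011
finger_force: 0.0
[0.54520726 0.15089322 0.17844522] [0.35834301 3.11361754 0.0031324 ]
[[351.32978723   0.         319.12942403]
 [  0.         351.32978723 202.7825539 ]
 [  0.           0.           1.        ]] -0.03933743265614385 [[-0.0003922464789920462, 0.9700541399621524, 0.24288847581757902, 0.07063573178194166], [0.999999610986072, 0.00018860748363546374, 0.0008616582378795011, 0.000731928072829624], [0.0007900445566595015, 0.2428887193129892, -0.9700538365782034, -0.1788313525125576], [0.0, 0.0, 0.0, 1.0]]
```

View pics/w1.png

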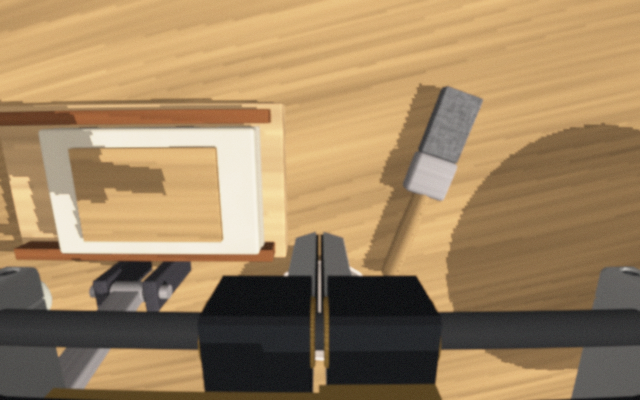

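```bash
python3 - <<'E'
import cv2
a=cv2.imread("pics/w1.png")[85:285,20:300]; cv2.imwrite("pics/w1c.png",cv2.resize(a,(784,560),interpolation=cv2.INTER_CUBIC))
E
```

```text
(no output)
```

View pics/w1c.png

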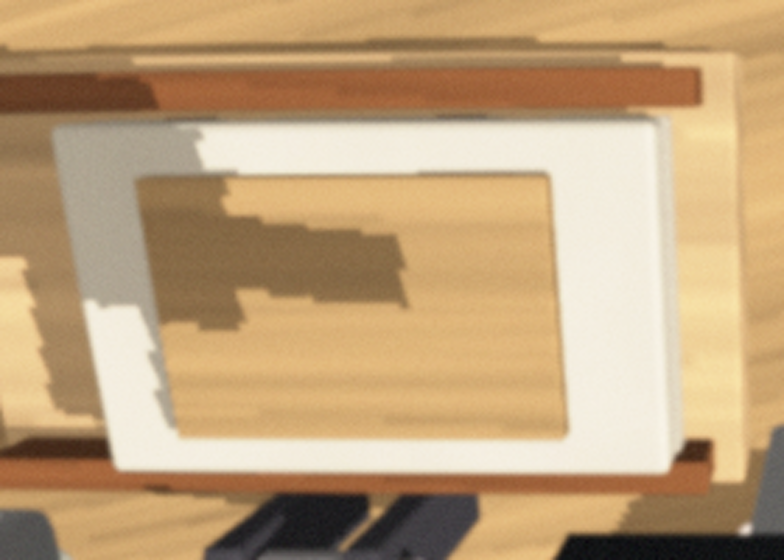

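```bash
cat >>h.py <<'E'
from scipy.spatial.transform import Rotation as R
def wristview(d,pos,rot):
    T=np.eye(4);T[:3,:3]=R.from_rotvec(rot).as_matrix();T[:3,3]=pos
    d["view"]=np.linalg.inv(T@np.array(d["T_tool_cam"]));return d
E
python3 - <<'E'
from h import *
d=eyes.get_image("wrist");s=status.sense();d=wristview(d,s["tool_pos"],s["tool_rot"])
w=lambda c:np.array(c)/2.8+[20,85]
J=lambda a,b:[a*.075,b*.135,.03]
M=lambda a,b:[a*.055,b*.09,.07]
B=lambda a,b:[a*.04,b*.06,.078]
obs=[((53,128),M(-1,-1),1),((660,120),M(-1,1),1),((668,472),M(1,1),1),((117,468),M(1,-1),1),((137,178),B(-1,-1),1),((548,175),B(-1,1),1),((567,436),B(1,1),1),((180,436),B(1,-1),1),((740,53),J(-1,1),0),((742,482),J(1,1),0)]
f=lambda p:np.array([(proj(d,jigw(p,np.array(P)+[0,p[3]*k,0]))-w(c))[0] for c,P,k in obs])
r=least_squares(lambda p:f(p).ravel(),[.505,-.011,-.229,.0246],loss="soft_l1");p=r.x
print(p.round(4),f(p).round(1).tolist())
print("tcp in jig",jigw([0,0,-p[2]],np.array(s["tool_pos"])-[p[0],p[1],0]).round(4))
E
```

```text
[ 0.4962 -0.013  -0.2393  0.0281] [[-2.9, -2.7], [1.2, -0.9], [3.2, 4.1], [-3.0, 3.2], [-1.5, -1.3], [1.6, -0.5], [1.0, 3.6], [-1.5, 2.2], [-1.0, -1.3], [1.3, 3.7]]
tcp in jig [[0.0068 0.167  0.1723]]
```

```bash
python3 - <<'E'
from h import *
d=eyes.get_image("wrist");s=status.sense();print(s["tool_pos"],s["time_s"])
d=wristview(d,[.54520726,.15089322,.17844522],[.35834301,3.11361754,.0031324])
w=lambda c:np.array(c)/2.8+[20,85]
J=lambda a,b:[a*.075,b*.135,.03]
M=lambda a,b:[a*.055,b*.09,.07]
B=lambda a,b:[a*.04,b*.06,.078]
obs=[((53,128),M(-1,-1),1),((660,120),M(-1,1),1),((668,472),M(1,1),1),((117,468),M(1,-1),1),((137,178),B(-1,-1),1),((548,175),B(-1,1),1),((567,436),B(1,1),1),((180,436),B(1,-1),1),((740,53),J(-1,1),0),((742,482),J(1,1),0)]
for fz in (0,1):
  f=lambda p:np.array([(proj(d,jigw(p,np.array(P)+[0,p[3]*k,-fz*p[4]]))-w(c))[0] for c,P,k in obs])
  r=least_squares(lambda p:f(p).ravel(),[.505,-.011,-.229,.0246,0],loss="soft_l1");p=r.x
  print(p.round(4),f(p).round(1).tolist())
  print("tcp in jig",jigw([0,0,-p[2]],np.array(s["tool_pos"])-[p[0],p[1],0]).round(4))
E
```

```text
[0.54122082 0.14983485 0.17339596] 2.4
[ 0.5015 -0.0101 -0.2355  0.0262  0.    ] [[-1.4, -2.6], [-0.3, -0.3], [1.8, 1.9], [-1.3, 1.2], [-0.1, -1.2], [0.8, -0.3], [0.3, 1.7], [0.1, 0.4], [-0.9, -0.9], [1.2, 1.2]]
tcp in jig [[0.0013 0.1648 0.1734]]
[ 0.5022 -0.0106 -0.2335  0.0246  0.0037] [[-0.1, -1.7], [-1.8, 0.1], [0.5, 0.7], [-0.1, 0.5], [0.9, -0.7], [-0.2, -0.0], [-0.6, 0.8], [1.0, -0.2], [-1.0, -0.2], [1.4, 0.2]]
tcp in jig [[0.0008 0.1651 0.1734]]
```

The wrist picture shows the mould end about 25 mm past centre, and the fit agrees with the outside cameras (jig ≈ 0.503, -0.011, yaw -13.4°). I now go down at the +y end.

```bash
python3 -m inch '[{"tx":0,"ty":0,"tz":-0.03,"rx":0,"ry":0,"rz":0,"hand":0},{"tx":0,"ty":0,"tz":-0.035,"rx":0,"ry":0,"rz":0,"hand":0},{"tx":0,"ty":0,"tz":-0.035,"rx":0,"ry":0,"rz":0,"hand":0},{"tx":0,"ty":0,"tz":-0.026,"rx":0,"ry":0,"rz":0,"hand":0},{"tx":-0.0046,"ty":-0.0195,"tz":0,"rx":0,"ry":0,"rz":0,"hand":0}]'
python3 -m inch '[{"tx":-0.0012,"ty":-0.0049,"tz":0,"rx":0,"ry":0,"rz":0,"hand":0},{"tx":-0.0012,"ty":-0.0049,"tz":0,"rx":0,"ry":0,"rz":0,"hand":0},{"tx":-0.0012,"ty":-0.0049,"tz":0,"rx":0,"ry":0,"rz":0,"hand":0},{"tx":-0.0012,"ty":-0.0049,"tz":0,"rx":0,"ry":0,"rz":0,"hand":0},{"tx":0,"ty":0,"tz":0,"rx":0,"ry":0,"rz":0,"hand":0}]'
```

```text
time_s: 3.02
tool_pos: [0.5343, 0.1338, 0.0481]
tool_rot: [-0.353, -3.117, 0.001]
wrist_force: [0.3, -0.4, 0.3]
width: 0.0003
finger_force: 0.0
time_s: 3.65
tool_pos: [0.5321, 0.1126, 0.0498]
tool_rot: [0.36, 3.121, 0.0]
wrist_force: [-0.0, -0.1, -0.0]
width: 0.0004
finger_force: 0.0
```

```bash
python3 -m inch '[{"tx":-0.0005,"ty":-0.0019,"tz":0,"rx":0,"ry":0,"rz":0,"hand":0},{"tx":-0.0005,"ty":-0.0019,"tz":0,"rx":0,"ry":0,"rz":0,"hand":0},{"tx":-0.0005,"ty":-0.0019,"tz":0,"rx":0,"ry":0,"rz":0,"hand":0},{"tx":-0.0005,"ty":-0.0019,"tz":0,"rx":0,"ry":0,"rz":0,"hand":0},{"tx":-0.0005,"ty":-0.0019,"tz":0,"rx":0,"ry":0,"rz":0,"hand":0}]'
python3 -m inch '[{"tx":-0.0005,"ty":-0.0019,"tz":0,"rx":0,"ry":0,"rz":0,"hand":0},{"tx":-0.0005,"ty":-0.0019,"tz":0,"rx":0,"ry":0,"rz":0,"hand":0},{"tx":0,"ty":0,"tz":0,"rx":0,"ry":0,"rz":0,"hand":0},{"tx":0,"ty":0,"tz":0,"rx":0,"ry":0,"rz":0,"hand":0},{"tx":0,"ty":0,"tz":0,"rx":0,"ry":0,"rz":0,"hand":0}]'
```

```text
time_s: 4.28
tool_pos: [0.5296, 0.1035, 0.0497]
tool_rot: [0.359, 3.121, 0.001]
wrist_force: [0.9, 4.2, 1.2]
width: 0.0004
finger_force: 1.9
time_s: 4.9
tool_pos: [0.5286, 0.0993, 0.0496]
tool_rot: [0.359, 3.121, -0.001]
wrist_force: [0.4, 2.7, 1.9]
width: 0.0004
finger_force: 1.1
```

```bash
python3 -m inch '[{"tx":-0.0003,"ty":-0.0015,"tz":0,"rx":0,"ry":0,"rz":0,"hand":0},{"tx":-0.0004,"ty":-0.0015,"tz":0,"rx":0,"ry":0,"rz":0,"hand":0},{"tx":-0.0003,"ty":-0.0015,"tz":0,"rx":0,"ry":0,"rz":0,"hand":0},{"tx":-0.0004,"ty":-0.0015,"tz":0,"rx":0,"ry":0,"rz":0,"hand":0},{"tx":0,"ty":0,"tz":0,"rx":0,"ry":0,"rz":0,"hand":0}]'
```

```text
time_s: 5.52
tool_pos: [0.5265, 0.093, 0.0492]
tool_rot: [-0.359, -3.12, 0.002]
wrist_force: [-0.7, -0.1, 0.7]
width: 0.0004
finger_force: 0.0
```

```bash
python3 -m inch '[{"tx":-0.0003,"ty":-0.001,"tz":0,"rx":0,"ry":0,"rz":0,"hand":0},{"tx":-0.0002,"ty":-0.001,"tz":0,"rx":0,"ry":0,"rz":0,"hand":0},{"tx":-0.0003,"ty":-0.001,"tz":0,"rx":0,"ry":0,"rz":0,"hand":0},{"tx":-0.0002,"ty":-0.001,"tz":0,"rx":0,"ry":0,"rz":0,"hand":0},{"tx":0,"ty":0,"tz":0,"rx":0,"ry":0,"rz":0,"hand":0}]'
```

```text
time_s: 6.15
tool_pos: [0.5261, 0.0896, 0.0496]
tool_rot: [0.359, 3.121, -0.0]
wrist_force: [0.6, 0.2, -0.4]
width: 0.0005
finger_force: 0.0
```

```bash
python3 -m inch '[{"tx":-0.0003,"ty":-0.001,"tz":0,"rx":0,"ry":0,"rz":0,"hand":0},{"tx":-0.0002,"ty":-0.001,"tz":0,"rx":0,"ry":0,"rz":0,"hand":0},{"tx":-0.0003,"ty":-0.001,"tz":0,"rx":0,"ry":0,"rz":0,"hand":0},{"tx":-0.0002,"ty":-0.001,"tz":0,"rx":0,"ry":0,"rz":0,"hand":0},{"tx":0,"ty":0,"tz":0,"rx":0,"ry":0,"rz":0,"hand":0}]'
```

```text
time_s: 6.78
tool_pos: [0.5254, 0.0866, 0.0496]
tool_rot: [0.36, 3.12, 0.003]
wrist_force: [0.3, 5.9, -1.0]
width: -0.0001
finger_force: 2.7
```

```bash
python3 -m inch '[{"tx":-0.0003,"ty":-0.001,"tz":0,"rx":0,"ry":0,"rz":0,"hand":0},{"tx":-0.0002,"ty":-0.001,"tz":0,"rx":0,"ry":0,"rz":0,"hand":0},{"tx":-0.0003,"ty":-0.001,"tz":0,"rx":0,"ry":0,"rz":0,"hand":0},{"tx":-0.0002,"ty":-0.001,"tz":0,"rx":0,"ry":0,"rz":0,"hand":0},{"tx":0,"ty":0,"tz":0,"rx":0,"ry":0,"rz":0,"hand":0}]'
```

```text
time_s: 7.4
tool_pos: [0.5255, 0.0864, 0.0499]
tool_rot: [0.361, 3.118, 0.015]
wrist_force: [4.0, 15.2, -2.6]
width: 0.0005
finger_force: 8.0
```

```bash
python3 -m inch '[{"tx":0.0035,"ty":0.0146,"tz":0,"rx":0,"ry":0,"rz":0,"hand":0},{"tx":0,"ty":0,"tz":0.035,"rx":0,"ry":0,"rz":0,"hand":0},{"tx":0,"ty":0,"tz":0.035,"rx":0,"ry":0,"rz":0,"hand":0},{"tx":-0.0065,"ty":-0.025,"tz":0,"rx":0,"ry":0,"rz":0,"hand":0},{"tx":-0.0065,"ty":-0.03,"tz":0,"rx":0,"ry":0,"rz":0,"hand":0}]'
python3 -m inch '[{"tx":-0.0065,"ty":-0.03,"tz":0,"rx":0,"ry":0,"rz":0,"hand":0},{"tx":-0.0065,"ty":-0.026,"tz":-0.01,"rx":0,"ry":0,"rz":0,"hand":0},{"tx":0,"ty":0,"tz":-0.015,"rx":0,"ry":0,"rz":0,"hand":0},{"tx":0,"ty":0,"tz":0,"rx":0,"ry":0,"rz":0,"hand":0},{"tx":0,"ty":0,"tz":0,"rx":0,"ry":0,"rz":0,"hand":0}]'
```

```text
time_s: 8.02
tool_pos: [0.5147, 0.0403, 0.1204]
tool_rot: [0.356, 3.12, -0.003]
wrist_force: [0.5, -0.5, -0.7]
width: 0.0006
finger_force: 0.0
time_s: 8.65
tool_pos: [0.5017, -0.0141, 0.0945]
tool_rot: [-0.357, -3.121, 0.0]
wrist_force: [-0.3, -0.2, 0.9]
width: 0.0004
finger_force: 0.0
```

```bash
python3 -m inch '[{"tx":0,"ty":0,"tz":-0.006,"rx":0,"ry":0,"rz":0,"hand":0},{"tx":0,"ty":0,"tz":-0.006,"rx":0,"ry":0,"rz":0,"hand":0},{"tx":0,"ty":0,"tz":-0.004,"rx":0,"ry":0,"rz":0,"hand":0},{"tx":0,"ty":0,"tz":-0.003,"rx":0,"ry":0,"rz":0,"hand":0},{"tx":0,"ty":0,"tz":0,"rx":0,"ry":0,"rz":0,"hand":0}]'
```

```text
time_s: 9.28
tool_pos: [0.5014, -0.0147, 0.0753]
tool_rot: [-0.359, -3.12, -0.0]
wrist_force: [-0.8, -0.2, 0.2]
width: 0.0003
finger_force: 0.0
```

```bash
python3 -m inch '[{"tx":0,"ty":0,"tz":-0.002,"rx":0,"ry":0,"rz":0,"hand":0},{"tx":0,"ty":0,"tz":-0.002,"rx":0,"ry":0,"rz":0,"hand":0},{"tx":0,"ty":0,"tz":-0.001,"rx":0,"ry":0,"rz":0,"hand":0},{"tx":0,"ty":0,"tz":-0.001,"rx":0,"ry":0,"rz":0,"hand":0},{"tx":0,"ty":0,"tz":0,"rx":0,"ry":0,"rz":0,"hand":0}]'
```

```text
time_s: 9.9
tool_pos: [0.5016, -0.0148, 0.0703]
tool_rot: [-0.359, -3.121, 0.0]
wrist_force: [-1.5, -1.0, 5.2]
width: 0.0002
finger_force: 2.4
```

Contact at 70.3 mm, about the fully-home height. I press harder to confirm.

```bash
python3 -m inch '[{"tx":0,"ty":0,"tz":-0.002,"rx":0,"ry":0,"rz":0,"hand":0},{"tx":0,"ty":0,"tz":-0.002,"rx":0,"ry":0,"rz":0,"hand":0},{"tx":0,"ty":0,"tz":-0.001,"rx":0,"ry":0,"rz":0,"hand":0},{"tx":0,"ty":0,"tz":0,"rx":0,"ry":0,"rz":0,"hand":0},{"tx":0,"ty":0,"tz":0,"rx":0,"ry":0,"rz":0,"hand":0}]'
```

```text
time_s: 10.52
tool_pos: [0.5018, -0.0148, 0.07]
tool_rot: [-0.358, -3.12, 0.001]
wrist_force: [-15.1, 1.8, 35.0]
width: 0.0004
finger_force: 17.4
```

```bash
python3 -m inch '[{"tx":0,"ty":0,"tz":0.04,"rx":0,"ry":0,"rz":0,"hand":0},{"tx":0,"ty":0,"tz":0.055,"rx":0,"ry":0,"rz":0,"hand":0},{"tx":0,"ty":0,"tz":0.055,"rx":0,"ry":0,"rz":0,"hand":0},{"tx":0,"ty":0,"tz":0.055,"rx":0,"ry":0,"rz":0,"hand":0},{"tx":0,"ty":0,"tz":0,"rx":0,"ry":0,"rz":0,"hand":0}]'
python3 -m inch '[{"tx":0.03,"ty":-0.007,"tz":0,"rx":0,"ry":0,"rz":0,"hand":0},{"tx":0.045,"ty":-0.011,"tz":0,"rx":0,"ry":0,"rz":0,"hand":0},{"tx":0.045,"ty":-0.011,"tz":0,"rx":0,"ry":0,"rz":0,"hand":0},{"tx":0.04,"ty":-0.009,"tz":0,"rx":0,"ry":0,"rz":0,"hand":0},{"tx":0,"ty":0,"tz":0,"rx":0,"ry":0,"rz":0,"hand":0}]'
python3 - <<'E'
from h import *
for c in ["scene","side"]:
    cv2.imwrite(f"pics/{c}2.png",eyes.get_image(c)["img"])
a=cv2.imread("pics/scene2.png")[60:260,180:380]; b=cv2.imread("pics/side2.png")[100:300,250:450]
cv2.imwrite("pics/both2.png",cv2.resize(np.hstack([a,b]),(800,400),interpolation=cv2.INTER_CUBIC))
E
```

```text
time_s: 11.15
tool_pos: [0.505, -0.0154, 0.2755]
tool_rot: [0.357, 3.109, -0.002]
wrist_force: [-0.3, -0.4, -0.0]
width: 0.0008
finger_force: 0.0
time_s: 11.78
tool_pos: [0.6622, -0.0534, 0.2653]
tool_rot: [-0.359, -3.116, -0.001]
wrist_force: [-0.1, -0.6, -0.8]
width: 0.0001
finger_force: 0.0
```

View pics/both2.png

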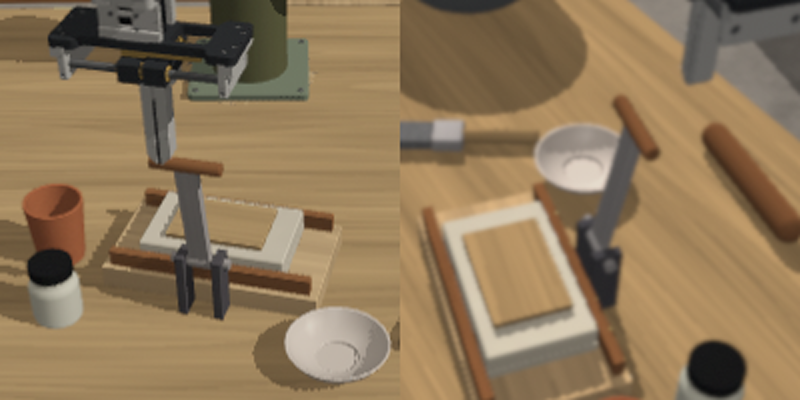

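The scene half shows the mould seated and the fingertip at crop (160,160), beside the bar's left end (bar centre ~188,167). I check that offset by projection.

```bash
python3 - <<'E'
from h import *
s=status.sense(); P=np.array(s["tool_pos"]); print(P)
p=[.503,-.0107,-.233]
S=eyes.get_image("scene"); D=eyes.get_image("side")
for n,Q in [("tcp",P),("handle",jigw(p,[.113,0,.224]))]: 
    print(n,(proj(S,Q)-[180,60])*2,(proj(D,Q)-[250,100])*2+[400,0])
# triangulate handle from new clicks
o=[(S,np.array([150,163])/2+[180,60],-.04),(S,np.array([221,170])/2+[180,60],.04),(D,np.array([622,102])/2+[50,100],.04),(D,np.array([652,152])/2+[50,100],-.04)]
f=lambda q:np.array([(proj(d,[q[0]+.231*k,q[1]+.973*k,q[2]])-c)[0] for d,c,k in o])
r=least_squares(lambda q:f(q).ravel(),[.6,-.03,.2]);print(r.x.round(4),f(r.x).round(1).tolist(), jigw([0,0,.233],r.x-[p[0],p[1],0]).round(4))
E
```

```text
[ 0.66053838 -0.05254256  0.2672012 ]
tcp [[163.03404361 156.41827146]] [[691.50283798  79.95556283]]
handle [[185.94901479 165.90479673]] [[632.11590385 125.5572197 ]]
[ 0.6157 -0.0382  0.2242] [[-0.8, -0.3], [-0.1, 1.1], [-1.5, -1.8], [0.6, 1.1]] [[ 0.116  -0.0008  0.2242]]
```

```bash
python3 -m inch '[{"tx":0,"ty":0,"tz":-0.03,"rx":0,"ry":0,"rz":0,"hand":0},{"tx":0,"ty":0,"tz":-0.025,"rx":0,"ry":0,"rz":0,"hand":0},{"tx":-0.01,"ty":0.005,"tz":0,"rx":0,"ry":0,"rz":0,"hand":0},{"tx":-0.011,"ty":0.005,"tz":0,"rx":0,"ry":0,"rz":0,"hand":0},{"tx":0,"ty":0,"tz":0,"rx":0,"ry":0,"rz":0,"hand":0}]'
python3 -m inch '[{"tx":-0.007,"ty":0.0017,"tz":0,"rx":0,"ry":0,"rz":0,"hand":0},{"tx":-0.007,"ty":0.0017,"tz":0,"rx":0,"ry":0,"rz":0,"hand":0},{"tx":-0.007,"ty":0.0017,"tz":0,"rx":0,"ry":0,"rz":0,"hand":0},{"tx":-0.007,"ty":0.0017,"tz":0,"rx":0,"ry":0,"rz":0,"hand":0},{"tx":-0.007,"ty":0.0017,"tz":0,"rx":0,"ry":0,"rz":0,"hand":0}]'
```

```text
time_s: 12.6
tool_pos: [0.6405, -0.0422, 0.217]
tool_rot: [0.357, 3.118, -0.0]
wrist_force: [0.9, -0.2, -0.0]
width: 0.0007
finger_force: 0.0
time_s: 13.22
tool_pos: [0.6054, -0.0343, 0.2149]
tool_rot: [0.359, 3.12, -0.0]
wrist_force: [2.2, -1.1, 2.2]
width: 0.0003
finger_force: 1.4
```

```bash
python3 -m inch '[{"tx":-0.0107,"ty":0.0025,"tz":0,"rx":0,"ry":0,"rz":0,"hand":0},{"tx":-0.0107,"ty":0.0025,"tz":-0.001,"rx":0,"ry":0,"rz":0,"hand":0},{"tx":-0.0107,"ty":0.0025,"tz":-0.001,"rx":0,"ry":0,"rz":0,"hand":0},{"tx":-0.0107,"ty":0.0025,"tz":-0.002,"rx":0,"ry":0,"rz":0,"hand":0},{"tx":-0.0107,"ty":0.0025,"tz":-0.002,"rx":0,"ry":0,"rz":0,"hand":0}]'
python3 -m inch '[{"tx":-0.0076,"ty":0.0018,"tz":-0.002,"rx":0,"ry":0,"rz":0,"hand":0},{"tx":-0.0076,"ty":0.0018,"tz":-0.003,"rx":0,"ry":0,"rz":0,"hand":0},{"tx":-0.0076,"ty":0.0018,"tz":-0.004,"rx":0,"ry":0,"rz":0,"hand":0},{"tx":-0.0076,"ty":0.0018,"tz":-0.0045,"rx":0,"ry":0,"rz":0,"hand":0},{"tx":-0.0076,"ty":0.0018,"tz":-0.0045,"rx":0,"ry":0,"rz":0,"hand":0}]'
```

```text
time_s: 13.85
tool_pos: [0.5509, -0.0215, 0.2079]
tool_rot: [-0.359, -3.12, -0.0]
wrist_force: [2.4, -1.4, -1.3]
width: 0.0006
finger_force: 1.1
time_s: 14.48
tool_pos: [0.5135, -0.0126, 0.1903]
tool_rot: [-0.359, -3.121, -0.0]
wrist_force: [2.1, -1.2, 0.9]
width: 0.0005
finger_force: 0.9
```

```bash
python3 -m inch '[{"tx":-0.0035,"ty":0.0008,"tz":-0.006,"rx":0,"ry":0,"rz":0,"hand":0},{"tx":-0.003,"ty":0.0007,"tz":-0.0075,"rx":0,"ry":0,"rz":0,"hand":0},{"tx":-0.003,"ty":0.0007,"tz":-0.008,"rx":0,"ry":0,"rz":0,"hand":0},{"tx":-0.003,"ty":0.0007,"tz":-0.008,"rx":0,"ry":0,"rz":0,"hand":0},{"tx":-0.0025,"ty":0.0006,"tz":-0.0085,"rx":0,"ry":0,"rz":0,"hand":0}]'
```

```text
time_s: 15.1
tool_pos: [0.4987, -0.0092, 0.1518]
tool_rot: [-0.359, -3.12, -0.0]
wrist_force: [0.1, -0.1, 3.6]
width: 0.0005
finger_force: 0.9
```

```bash
python3 -m inch '[{"tx":-0.0038,"ty":0.0009,"tz":-0.0066,"rx":0,"ry":0,"rz":0,"hand":0},{"tx":-0.0038,"ty":0.0009,"tz":-0.0066,"rx":0,"ry":0,"rz":0,"hand":0},{"tx":-0.0035,"ty":0.0008,"tz":-0.0066,"rx":0,"ry":0,"rz":0,"hand":0},{"tx":-0.0035,"ty":0.0008,"tz":-0.0066,"rx":0,"ry":0,"rz":0,"hand":0},{"tx":-0.003,"ty":0.0007,"tz":-0.0066,"rx":0,"ry":0,"rz":0,"hand":0}]'
```

```text
time_s: 15.72
tool_pos: [0.4818, -0.0052, 0.1193]
tool_rot: [0.359, 3.12, -0.0]
wrist_force: [1.8, -0.1, 0.5]
width: 0.0006
finger_force: 0.7
```

```bash
python3 -m inch '[{"tx":-0.003,"ty":0.0007,"tz":-0.0075,"rx":0,"ry":0,"rz":0,"hand":0},{"tx":-0.002,"ty":0.0005,"tz":-0.0075,"rx":0,"ry":0,"rz":0,"hand":0},{"tx":-0.001,"ty":0.0002,"tz":-0.0075,"rx":0,"ry":0,"rz":0,"hand":0},{"tx":0,"ty":0,"tz":-0.0075,"rx":0,"ry":0,"rz":0,"hand":0},{"tx":0,"ty":0,"tz":-0.006,"rx":0,"ry":0,"rz":0,"hand":0}]'
```

```text
time_s: 16.35
tool_pos: [0.4744, -0.0035, 0.0826]
tool_rot: [-0.358, -3.119, -0.0]
wrist_force: [-1.1, 0.1, 12.4]
width: 0.0005
finger_force: 7.8
```

```bash
python3 -m inch '[{"tx":0,"ty":0,"tz":-0.002,"rx":0,"ry":0,"rz":0,"hand":0},{"tx":0,"ty":0,"tz":-0.001,"rx":0,"ry":0,"rz":0,"hand":0},{"tx":0,"ty":0,"tz":-0.001,"rx":0,"ry":0,"rz":0,"hand":0},{"tx":0,"ty":0,"tz":0,"rx":0,"ry":0,"rz":0,"hand":0},{"tx":0,"ty":0,"tz":0,"rx":0,"ry":0,"rz":0,"hand":0}]'
```

```text
time_s: 16.98
tool_pos: [0.4746, -0.0036, 0.0824]
tool_rot: [-0.358, -3.118, 0.0]
wrist_force: [-11.0, 1.1, 24.6]
width: 0.0001
finger_force: 12.4
```

Stopped at 82.4 mm with 25 N, which is the arm's top face when closed. I lift off, back away and look.

```bash
python3 -m inch '[{"tx":0,"ty":0,"tz":0.02,"rx":0,"ry":0,"rz":0,"hand":0},{"tx":0,"ty":0,"tz":0.04,"rx":0,"ry":0,"rz":0,"hand":0},{"tx":0,"ty":0,"tz":0.05,"rx":0,"ry":0,"rz":0,"hand":0},{"tx":0,"ty":0,"tz":0.05,"rx":0,"ry":0,"rz":0,"hand":0},{"tx":0,"ty":0.04,"tz":0.04,"rx":0,"ry":0,"rz":0,"hand":0}]'
python3 -m inch '[{"tx":0,"ty":0.05,"tz":0.02,"rx":0,"ry":0,"rz":0,"hand":0},{"tx":0,"ty":0.05,"tz":0,"rx":0,"ry":0,"rz":0,"hand":0},{"tx":0,"ty":0.05,"tz":0,"rx":0,"ry":0,"rz":0,"hand":0},{"tx":0,"ty":0,"tz":0,"rx":0,"ry":0,"rz":0,"hand":0},{"tx":0,"ty":0,"tz":0,"rx":0,"ry":0,"rz":0,"hand":0}]'
python3 - <<'E'
from h import *
I={c:eyes.get_image(c) for c in ["scene","side"]}
a=I["scene"]["img"][100:260,180:380]; b=I["side"]["img"][140:300,230:430]
cv2.imwrite("pics/both3.png",cv2.resize(np.hstack([a,b]),(800,320),interpolation=cv2.INTER_CUBIC))
p=[.503,-.0107,-.233]
for k in (-.04,.04):
  Q=jigw(p,[-.062,k,.0765]); print((proj(I["scene"],Q)-[180,100])*2,(proj(I["side"],Q)-[230,140])*2+[400,0])
E
```

```text
time_s: 17.6
tool_pos: [0.4762, 0.035, 0.2815]
tool_rot: [0.365, 3.118, -0.001]
wrist_force: [0.5, -0.6, 0.6]
width: 0.0004
finger_force: 0.0
time_s: 18.23
tool_pos: [0.4753, 0.1859, 0.2989]
tool_rot: [-0.358, -3.12, 0.002]
wrist_force: [0.5, 0.0, 0.0]
width: 0.0009
finger_force: 0.0
[[206.94702221 103.55473693]] [[502.11734193 227.04398177]]
[[267.62857597 112.08304326]] [[482.48669849 165.8300689 ]]
```

View pics/both3.png

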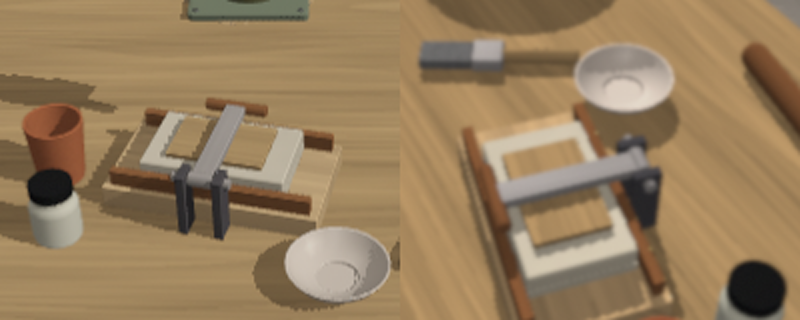

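The clamp lies level over the board. The handle runs from (207,103) to (267,109) in the scene crop and (485,165) to (502,225) in the side crop, matching the predicted closed pose. The bystanders have not moved and the robot is clear.

```bash
python3 -c "
from station import job
print(job.job_done())"
```

```text
the job is handed in; nothing more can be done
None
```

The mould is fully home: it slid to a solid stop, and its top sat at 70 mm under a 35 N press with the clamp still open. The clamp is swung fully closed over it, the robot is clear, the other things on the bench were not touched, and the job is handed in at about 18 s of the 61 s allowed.

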